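# Check a ribbed finish canister in at the workshop reader

### The job

Three finish canisters stand in the slotted plywood rack; take the one with ribs on its side, turn it and stand it down on the open bench clear of the reader block so that you can change your grip, then slide it upright and gently into the reader so that its ribs mesh between the reader's fins and press the plunger fully home. Let go and leave it standing on the bench there, and leave everything else where it is.

Things in the scene. Friction and masses are not known exactly. Their poses are not given: they have to be found in the camera images.
- canister_mid (a point): Ribbed canister: its centre, 50 mm above its underside. Upright aluminium cylinder, 48 mm diameter, 100 mm tall, 0.25-0.5 kg, plain above 48 mm (top 8 mm taper to 40 mm). z up; +x towards its ribs: three upright parallel ribs 4 mm thick, 13 mm apart centre to centre, 20 to 48 mm above the underside, round tips 42 mm from the axis. Starts in one of the rack's slots, ribs out of the slot's end.
- ribs (a point): Centre of the rib tips of the ribbed canister: 42 mm out from its axis along its +x, 34 mm above its underside. Axes as the canister's.
- smooth_a_mid (a point): A canister of the same size without ribs, in another slot of the rack: its centre, 50 mm above its underside. Leave it there.
- smooth_b_mid (a point): The other canister without ribs, in the remaining slot: its centre, 50 mm above its underside. Leave it there.
- rack: Plywood rack fixed on the bench; origin: centre of its underside. Base 8 mm thick, 76 (x) by 224 mm (y). Four upright fins along x (72 mm long, 10 thick, tops 106 mm up) at y = -105, -35, 35, 105 mm leave three slots 60 mm wide at y = -70, 0, 70 mm, open above and at both x ends. Fingers fit at the slot's open ends, not between canister and fins.
- reader: Grey reader block, fixed, 90 mm wide, 100 tall. Origin on the bench under the middle of its comb face; +x points out of its front, z up. Four upright fins, 5 mm thick, 18 to 50 mm up, at y = -19.5, -6.5, 6.5, 19.5 mm, round tips at x = 16 mm; the ribs fit the three 8 mm gaps. Above 54 mm the housing overhangs to x = 12 mm: no room for a finger between it and the canister.
- plunger (a joint): Travel of the brass plunger at the bottom of the comb's gaps, in m: 0 = fully out (its front at x = 10 mm in the reader's frame), 0.010 = pressed home (front level with the comb face, where the ribs stop). It slides back at about 2.5 N, stays where it is left and has no spring; a canister dragged along the bench by a grip near its top (70 mm up) leans over, so hold or push it lower. It starts anywhere from 0 to 0.004.
- glue_center (a point): White glue bottle, 60 mm diameter, 160 mm tall, a bystander; its centre, 80 mm above its underside.
- offcut: Dark wood offcut, 170 x 60 x 32 mm, a bystander; origin at the centre of its underside.
- screws: Open grey plastic box, 90 x 70 x 30 mm, a bystander; origin at the centre of its underside.
- square: Small try square lying on the bench, wooden stock 100 x 20 x 18 mm at its origin (along y), steel blade 160 mm long along +x, a bystander.
- mug: White mug, 80 mm across, 90 mm tall, a bystander; origin at the centre of its underside.
- mallet: Hammer lying on the bench, a bystander; origin under its middle, handle towards its -x.
- comb (a point): Middle of the reader's comb face, 34 mm above the bench, axes as the reader's. When the canister is home its rib tips rest on this face (within 3 mm of this point), its axis is 42 mm out along the reader's +x, and its own +x is opposite to the reader's +x.

How it is judged:
On the way:
1. the ribbed canister stands upright on the open bench, let go, its ribs clear of the reader (height (world z) of canister_mid between 0.046 and 0.054 m and angle between canister_mid's own z axis and vertical below 0.06 rad and contact force between canister and the fingers below 0.1 N and contact force between canister and reader below 0.1 N and horizontal distance between ribs and reader above 0.02 m and linear speed of canister below 0.02 m/s), for 0.1 s.
At the end, for the whole second after the job is handed in: The plunger is pressed in at least 8.5 of its 10 mm; the rib tips are within 3 mm of the comb face and within 4 mm of its middle sideways; the canister faces the reader within 0.12 rad, stands upright within 0.05 rad on the bench (centre 46 to 54 mm up), at rest (value of joint plunger above 0.0085 m and x of ribs in the frame of reader between -0.003 and 0.003 m and y of ribs in the frame of reader between -0.004 and 0.004 m and angle between the x axis of canister_mid and the x axis of reader, either way round below 0.12 rad and angle between canister_mid's own z axis and vertical below 0.05 rad and height (world z) of canister_mid between 0.046 and 0.054 m and linear speed of canister below 0.01 m/s and angular speed of canister below 0.1 rad/s); the robot touches nothing.
It fails at once if the canister is rammed into the reader (more than 45 N) (contact force between canister and reader above 45 N).
It fails at once if the canister is tipped over (angle between canister_mid's own z axis and vertical above 0.8 rad).
It fails at once if another canister, the glue bottle, the offcut, the box, the square, the mug or the hammer is moved more than 30 mm (distance of any of smooth_a_mid, smooth_b_mid, glue_center, offcut, screws, square, mug, mallet from where it was at the start of the episode above 0.03 m).
It also fails if it takes over 53 s, if anything falls off the work surface, if the arm or the gripper's body presses on something with over 40 N, if the wrist force passes 120 N, or if a joint passes its speed limit or range.

### The arm

A 6-joint arm with a two-finger parallel gripper is mounted at the origin on the work surface. World frame = base frame: x ahead of the robot, y to its left, z up, the work surface at z = 0. Lengths are in m, angles in rad, forces in N, time in s.
With the tool pointing down it reaches from about 0.25 to 0.775 m from the base axis. Payload 4 kg.
Tool frame: the origin (TCP) lies midway between the tips of the shut fingers; the grasp point (between the pads) lies 19 mm behind it; z points along the fingers, y is the direction in which the jaws open and shut (so a half turn about z gives the same grasp; the last joint's range is limited). The gripper opens to 94 mm and grips with 3 to 60 N. Pads are 16 mm wide; open, the fingers measure 119 mm over their backs; the gripper's body (75 mm by 177 mm) begins 78 mm behind the grasp point.
Start: joints at [-1.404, 0.087, 1.371, -0, 1.684, -0.103], TCP at [0.147, -0.53, 0.206] pointing down, gripper open.
Joint ranges: [-3.1, 3.1], [-0.76, 2.03], [0.27, 2.55], [-1.08, 4.22], [0.17, 2.65], [-2.57, 2.57]. Speed limits (rad/s): [2.79, 2.79, 3.14, 3.14, 3.14, 3.14].

### API

Orientations are given as [roll, pitch, yaw] about the fixed x, y, z axes, in that order (R = Rz(yaw) Ry(pitch) Rx(roll)).
In Python, from cell import robot, vision gives the robot as it stands.
- The arm moves only by the tool apply_moves, never from a script. Its argument "rows" is a list of rows, each a list of 6 numbers: the shift along the world's x, y, z scaled (see below), then the turn, a rotation vector about the world's x, y, z scaled (see below). A call has exactly 8 rows; each row shifts and turns the pose as measured when the row begins; what a row does not reach is not made up. The controller multiplies each number of a shift by 0.4 m and each number of a turn by 1.5 rad. A row lasts 1/8 s, in which the tool goes at most 62.5 mm and 10.7 degrees, less where a joint would pass 70% of its speed; a pose out of reach is approached as far as the arm can. A call with a number of a shift or a turn outside -1 to 1 is refused whole. A call with a gripper value outside its range is refused whole. "claw" is the opening, from -1 (shut) to 1 (fully open), so that 0 is half open, set as the call begins (left out, the last holds). The fingers move at their own pace and stop on an object; the grip force is fixed at half the most. Time passes only in rows, so rows that do not move let the fingers close, or fill a call up. It gives the time, the measured TCP pose, the force and the opening at its end, in the units of the state.
- robot.observe(): the state, without advancing time (a new reading comes with each control period).
- vision.read_camera(name): name is "side" or "top"; returns (picture, depth): 384x512x3 uint8, red, green, blue; 384x512 float32, m along the optical axis (not along the pixel's ray), 0 where there is no reading.
- vision.get_calibration(name): a dict with "fx", "fy", "cx", "cy" (pixels), "R" (3x3) and "t" (3): a world point X has camera coordinates R X + t. Camera axes: x right, y down, z forward; pixel columns grow to the right and rows downward; lengths in m; the calibration is good to about 2 mm. A picture is of the moment at which its call begins. get_calibration takes no time and is no camera call.
- robot.hand_in(): hands the job in, once; it reports no verdict.
The state is a dict: "time_s": time; "joint_positions": joint angles; "dq": joint speeds; "tau": joint torques, N m; "tool_pos": TCP position; "eef_rot": TCP orientation; "ft_force": force on the tool from outside, world axes, zero at the start; "torque": the same for the moment, N m; "width": finger opening in m.
Only numpy, scipy, OpenCV 4.12 (cv2) and the standard library are available. Lean on these libraries where they do the work, as an engineer would, in place of code of your own. Each camera call takes 0.05 s, during which the arm holds its last target.

## Working session

There is one attempt and no reset: what is moved stays moved. The work goes in short steps, Python scripts to look and compute and a tool call to move; the robot and the scene stay as the last step left them, time stands still between calls to the robot, and variables do not carry over. Pictures are saved under pics/ and viewed, and the job is handed in when it is done.

Besides the shell and the picture viewer there is one more tool, called after "Emit:" by a JSON object that holds its "name" and its "arguments". apply_moves: Moves the arm, as the interface text tells. Its arguments: {"type":"object","properties":{"rows":{"type":"array"},"claw":{"type":"number"}},"required":["rows"]}

```bash
ls; mkdir -p pics; cat > h.py <<'E'
import numpy as np, cv2
from cell import robot, vision
def grab(n,tag):
    p,d=vision.read_camera(n); np.savez(f'{tag}_{n}.npz',p=p,d=d)
    cv2.imwrite(f'pics/{tag}_{n}.png',p[:,:,::-1]); return p,d
def cloud(n,d):
    c=vision.get_calibration(n); v,u=np.mgrid[0:d.shape[0],0:d.shape[1]]
    X=np.stack([(u-c['cx'])/c['fx']*d,(v-c['cy'])/c['fy']*d,d],-1)
    W=(X-np.array(c['t']))@np.array(c['R']); W[d==0]=np.nan; return W
E
python3 - <<'E'
from h import *
print(robot.observe())
for n in('top','side'):
    grab(n,'a'); c=vision.get_calibration(n); print(n,c)
E
```

```text
pics
{'time_s': 0.0, 'joint_positions': array([-1.40407923e+00,  8.79604606e-02,  1.37224568e+00, -1.95017112e-05,
        1.68360855e+00, -1.03081970e-01]), 'dq': array([-9.53499650e-04, -8.94005470e-04, -4.63304351e-04, -6.61950606e-04,
        9.47010489e-04, -3.18085203e-05]), 'tau': array([-1.64170946e-03, -3.40181530e+01, -3.02430618e+01,  7.17263762e-02,
        3.28572455e-02, -1.57359864e-04]), 'tool_pos': array([ 0.14650205, -0.5295557 ,  0.20430556]), 'eef_rot': array([-3.13938042e+00, -2.09366725e-04,  2.69796661e-01]), 'ft_force': array([-1.09195131,  0.31303193,  0.68841623]), 'torque': array([-0.01134176,  0.01931635,  0.06673933]), 'width': 0.09429525406460848}
top {'fx': 430.7868370365716, 'fy': 430.7868370365716, 'cx': 250.45605682905997, 'cy': 200.73505055988159, 'R': array([[-0.0253794 , -0.99967349,  0.00296757],
       [-0.99847156,  0.02520287, -0.04918704],
       [ 0.04909619, -0.00421138, -0.99878518]]), 't': array([0.01827705, 0.55306855, 1.3150023 ])}
side {'fx': 432.9259114105108, 'fy': 432.9259114105108, 'cx': 259.9779273619934, 'cy': 191.52112016603144, 'R': array([[-0.77328166, -0.63406123, -0.00134839],
       [-0.45587852,  0.55745102, -0.69384662],
       [ 0.44069291, -0.53592417, -0.72012155]]), 't': array([0.43535598, 0.31363388, 0.99554889])}
```

View pics/a_top.png

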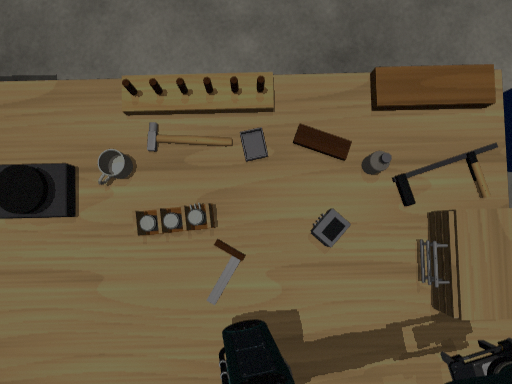

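View pics/a_side.png

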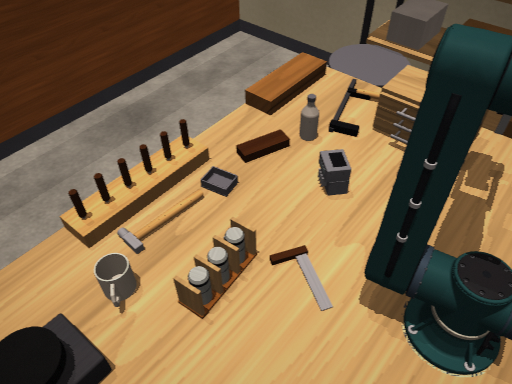

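```bash
python3 - <<'E'
from h import *
a=np.load('a_top.npz')['p'][:,:,::-1]; b=np.load('a_side.npz')['p'][:,:,::-1]
A=cv2.resize(a[190:250,125:225],None,fx=4,fy=4,interpolation=cv2.INTER_CUBIC)
B=cv2.resize(a[195:260,300:365],None,fx=4,fy=4,interpolation=cv2.INTER_CUBIC)
C=cv2.resize(b[215:315,170:270],None,fx=4,fy=4,interpolation=cv2.INTER_CUBIC)
D=cv2.resize(b[140:200,305:365],None,fx=5,fy=5,interpolation=cv2.INTER_CUBIC)
o=np.zeros((600,800,3),np.uint8)
def put(i,y,x):
    h=min(i.shape[0],600-y);w=min(i.shape[1],800-x);o[y:y+h,x:x+w]=i[:h,:w]
put(np.clip(A*1.4,0,255),0,0);put(B,300,0);put(C,0,400);put(D[:200],400,400)
cv2.imwrite('pics/z1.png',o)
cv2.imwrite('pics/z2.png',D)
E
```

```text
(no output)
```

View pics/z1.png

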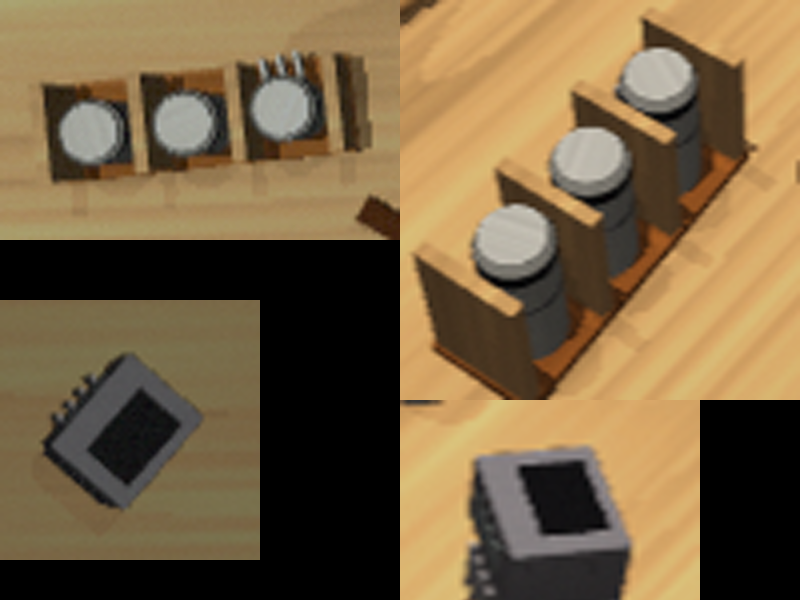

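View pics/z2.png

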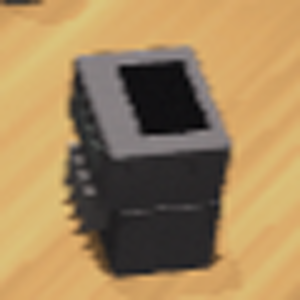

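```bash
cat > m.py <<'E'
from h import *
import sys
def canfit(W,c0,zlo,zhi,r=0.035):
    m=(W[...,2]>zlo)&(W[...,2]<zhi)&(np.hypot(W[...,0]-c0[0],W[...,1]-c0[1])<r)
    return m
E
python3 - <<'E'
from h import *
for n in('top','side'):
    f=np.load(f'a_{n}.npz');W=cloud(n,f['d']);
    z=W[...,2]; bench=(np.abs(z)<0.01)
    print(n,'bench z',np.nanmedian(z[bench]))
    # candidate approx positions
    if n=='top':
        for (u,v) in [(148,223),(172,221),(196,216),(330,228),(331,229),(377,163),(228,270),(255,145),(320,142)]: print((u,v),W[v,u].round(4))
        # reader top mask
    c=W
    m=(z>0.09)&(z<0.108)&(W[...,0]>0.3)&(W[...,0]<0.55)&(W[...,1]<-0.1)&(W[...,1]>-0.3)
    P=W[m]; print('reader',len(P),np.median(P[:,2]),P.mean(0))
    if len(P)>10:
        r=cv2.minAreaRect(P[:,:2].astype(np.float32)*1000); print(r, cv2.boxPoints(r))
    m=(z>0.085)&(z<0.12)&(W[...,0]>0.3)&(W[...,0]<0.55)&(W[...,1]<0.4)&(W[...,1]>0.05)
    P=W[m]; print('rack',len(P),P.min(0),P.max(0))
    r=cv2.minAreaRect(P[:,:2].astype(np.float32)*1000); print(r, cv2.boxPoints(r))
E
```

```text
top bench z 0.0007167677159830583
(148, 223) [0.4925 0.2985 0.109 ]
(172, 221) [0.4964 0.23   0.1089]
(196, 216) [0.509  0.1617 0.1055]
(330, 228) [ 0.4649 -0.2216  0.1025]
(331, 229) [ 0.4619 -0.2245  0.1017]
(377, 163) [ 0.6466 -0.3586  0.1206]
(228, 270) [0.3425 0.0786 0.0089]
(255, 145) [ 0.7272 -0.0143  0.0079]
(320, 142) [ 0.7277 -0.2137  0.0291]
reader 789 0.10097256008040034 [ 0.46693361 -0.22504698  0.10089504]
((467.3230895996094, -226.0184326171875), (72.56200408935547, 90.5174560546875), 47.19658660888672) [[ 409.46484 -221.8848 ]
 [ 475.87653 -283.39005]
 [ 525.18134 -230.15207]
 [ 458.76965 -168.64682]]
rack 1168 [0.45881106 0.12075173 0.08509711] [0.54836359 0.34530149 0.11525199]
((503.2939453125, 232.95794677734375), (71.82405090332031, 220.4585723876953), 4.969966888427734) [[457.96738 339.66162]
 [477.0665  120.03191]
 [548.6205  126.25427]
 [529.52136 345.88397]]
side bench z 0.00018413162534379669
reader 589 0.09987930061125933 [ 0.46401587 -0.21656969  0.09941876]
((466.8856506347656, -220.82742309570312), (72.10139465332031, 94.775634765625), 46.7843132019043) [[ 407.6647  -214.65184]
 [ 476.73538 -279.54913]
 [ 526.10657 -227.003  ]
 [ 457.03592 -162.10571]]
rack 1943 [0.45691903 0.12347696 0.08500461] [0.54836209 0.34914653 0.11364515]
((503.5766906738281, 236.28656005859375), (74.81485748291016, 223.28831481933594), 5.046175003051758) [[456.49417 344.20767]
 [476.13428 121.78481]
 [550.6592  128.36545]
 [531.0191  350.7883 ]]
```

```bash
cat >> h.py <<'E'
def onplane(n,uv,z):
    c=vision.get_calibration(n);uv=np.asarray(uv,float).reshape(-1,2)
    r=np.c_[(uv[:,0]-c['cx'])/c['fx'],(uv[:,1]-c['cy'])/c['fy'],np.ones(len(uv))]@np.array(c['R'])
    C=-np.array(c['R']).T@np.array(c['t']); return C+r*((z-C[2])/r[:,2])[:,None]
def proj(n,P):
    c=vision.get_calibration(n);X=np.asarray(P)@np.array(c['R']).T+np.array(c['t'])
    return np.c_[X[...,0]/X[...,2]*c['fx']+c['cx'],X[...,1]/X[...,2]*c['fy']+c['cy']]
def ortho(n,p,z,cx,cy,half,ppm=4000,N=None):
    # rectify image onto plane z : out image up=+x, left=+y, scale ppm px/m
    S=int(2*half*ppm); v,u=np.mgrid[0:S,0:S]
    X=cx+half-v/ppm; Y=cy+half-u/ppm
    q=proj(n,np.stack([X.ravel(),Y.ravel(),np.full(X.size,z)],-1)).reshape(S,S,2).astype(np.float32)
    return cv2.remap(p,q[...,0],q[...,1],cv2.INTER_CUBIC)
E
python3 - <<'E'
from h import *
f=np.load('a_top.npz')['p'];s=np.load('a_side.npz')['p']
o=[ortho('top',f,0.1,0.467,-0.225,0.075,2600),ortho('side',s,0.1,0.467,-0.225,0.075,2600)]
o2=[ortho('top',f,0.108,0.51,0.16,0.075,2600),ortho('top',f,0.056,0.51,0.16,0.075,2600)]
im=np.vstack([np.hstack(o),np.hstack(o2)])[:,:,::-1]
im=cv2.resize(im,(600,600)); cv2.imwrite('pics/o1.png',np.clip(im*1.3,0,255))
E
```

```text
[ WARN:0@0.520] global loadsave.cpp:1063 imwrite_ Unsupported depth image for selected encoder is fallbacked to CV_8U.
```

View pics/o1.png

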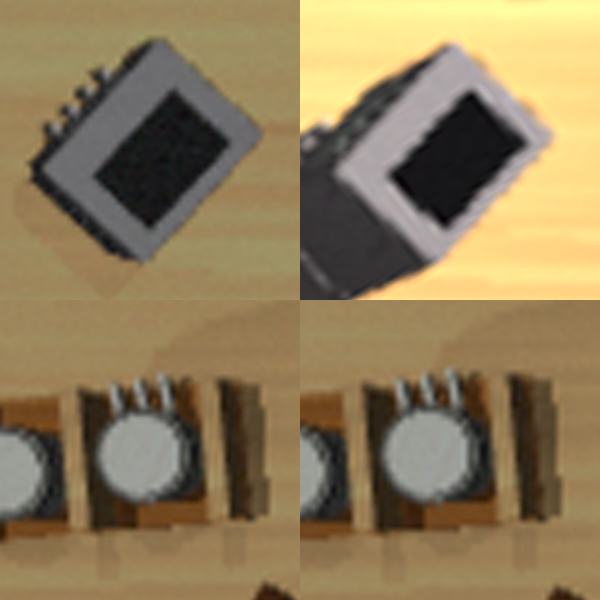

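```bash
cat >> h.py <<'E'
def fitrect(n,p,z,c0,w=0.072,l=0.090):
    from scipy.optimize import minimize
    # edge fit: maximise gradient contrast inside/outside rect perimeter, on saturation (bench is coloured, reader grey)
    hsv=cv2.cvtColor(p,cv2.COLOR_RGB2HSV).astype(np.float32); g=p.astype(np.float32)
    ch=g[...,2]-0.5*g[...,0]-0.0  # unused fallback
    def samp(P):
        q=proj(n,np.c_[P,np.full(len(P),z)]).astype(np.float32)
        return np.stack([cv2.remap(g[...,k],q[None,:,0],q[None,:,1],cv2.INTER_LINEAR)[0] for k in range(3)],-1)
    t=np.linspace(-.45,.45,60)
    def cost(v):
        x,y,a=v; R=np.array([[np.cos(a),-np.sin(a)],[np.sin(a),np.cos(a)]]);tot=0
        for s in(1,-1):
            for e,(ax) in (((w/2),0),((l/2),1)):
                for sg in(1,):
                    def line(d):
                        if ax==0: L=np.c_[np.full(60,s*(e+d)),t*l]
                        else: L=np.c_[t*w,np.full(60,s*(e+d))]
                        return samp(L@R.T+[x,y])
                    tot-=np.abs(line(.002)-line(-.002)).sum(1).mean()
        return tot
    best=None
    for da in np.radians([-3,0,3]):
        r=minimize(cost,[c0[0],c0[1],c0[2]+da],method='Nelder-Mead',options=dict(initial_simplex=np.array([[c0[0],c0[1],c0[2]+da],[c0[0]+.004,c0[1],c0[2]+da],[c0[0],c0[1]+.004,c0[2]+da],[c0[0],c0[1],c0[2]+da+.06]])))
        if best is None or r.fun<best.fun: best=r
    return best.x,best.fun
E
python3 - <<'E'
from h import *
for n in('top','side'):
    p=np.load(f'a_{n}.npz')['p']
    v,f=fitrect(n,p,0.100,[.4672,-.224,np.radians(47.2)])
    nn=np.array([np.cos(v[2]),np.sin(v[2])]); print(n,v[:2],np.degrees(v[2]),f,'origin',v[:2]+nn*(0.036-0.012))
    m=(p.min(2)>110)&(p.max(2).astype(int)-p.min(2)<25)
    # caps
    for P0 in [(.4925,.2985),(.4964,.23),(.509,.1617)]:
        u0=proj(n,[[*P0,.108]])[0]
        vv,uu=np.mgrid[0:384,0:512]; mm=m&(np.hypot(uu-u0[0],vv-u0[1])<14)
        W=onplane(n,np.c_[uu[mm],vv[mm]],.108)
        (cx,cy),r=cv2.minEnclosingCircle((W[:,:2]*1000).astype(np.float32))
        print('cap',mm.sum(),W.mean(0)[:2],cx,cy,r)
E
```

```text
Traceback (most recent call last):
  File "h.py", line 45, in fitrect
    r=minimize(cost,[c0[0],c0[1],c0[2]+da],method='Nelder-Mead',options=dict(initial_simplex=np.array([[c0[0],c0[1],c0[2]+da],[c0[0]+.004,c0[1],c0[2]+da],[c0[0],c0[1]+.004,c0[2]+da],[c0[0],c0[1],c0[2]+da+.06]])))
  File "h.py", line 41, in cost
    tot-=np.abs(line(.002)-line(-.002)).sum(1).mean()
                ~~~~^^^^^^
  File "h.py", line 40, in line
    return samp(L@R.T+[x,y])
  File "h.py", line 29, in samp
    q=proj(n,np.c_[P,np.full(len(P),z)]).astype(np.float32)
      ~~~~^^^^^^^^^^^^^^^^^^^^^^^^^^^^^^
  File "h.py", line 15, in proj
    c=vision.get_calibration(n);X=np.asarray(P)@np.array(c['R']).T+np.array(c['t'])
ValueError: time passes only in moves, steps and waits
```

```bash
python3 - <<'E'
s=open('h.py').read()
s=s.replace("from cell import robot, vision\n","from cell import robot, vision\nimport functools\n@functools.lru_cache(None)\ndef cal(n): return vision.get_calibration(n)\n")
head,tail=s.split("def cal(n): return vision.get_calibration(n)\n")
s=head+"def cal(n): return vision.get_calibration(n)\n"+tail.replace("vision.get_calibration(n)","cal(n)")
open('h.py','w').write(s)
E
cat > caps.py <<'E'
from h import *
import sys
def run(tag,pts,z=.108):
  for n in('top','side'):
    p=np.load(f'{tag}_{n}.npz')['p']
    v,f=fitrect(n,p,0.100,[.4672,-.224,np.radians(47.2)])
    nn=np.array([np.cos(v[2]),np.sin(v[2])]); print(n,v[:2],np.degrees(v[2]),f,'origin',v[:2]+nn*(0.036-0.012))
    m=(p.min(2)>110)&(p.max(2).astype(int)-p.min(2)<25)
    for P0 in pts:
        u0=proj(n,np.array([[*P0,z]]))[0]
        vv,uu=np.mgrid[0:384,0:512]; mm=m&(np.hypot(uu-u0[0],vv-u0[1])<14)
        W=onplane(n,np.c_[uu[mm],vv[mm]],z)
        (cx,cy),r=cv2.minEnclosingCircle((W[:,:2]*1000).astype(np.float32))
        print('cap',mm.sum(),W.mean(0)[:2],cx,cy,r)
if __name__=='__main__': run('a',[(.4925,.2985),(.4964,.23),(.509,.1617)])
E
python3 caps.py
```

```text
top [ 0.46626178 -0.22689321] 47.54480170053263 -345.57135009765625 origin [ 0.4824621  -0.20918588]
cap 130 [0.49339674 0.30165244] 494.30731201171875 301.9013366699219 19.05500030517578
cap 131 [0.49816961 0.23507946] 498.1521911621094 234.6670379638672 18.819725036621094
cap 137 [0.50848913 0.16464295] 515.0613403320312 165.71322631835938 26.02556610107422
side [ 0.46562208 -0.22273794] 47.32183897108987 -479.45440673828125 origin [ 0.48189119 -0.20509379]
cap 225 [0.49264887 0.30598564] 490.4461669921875 306.2606506347656 22.817995071411133
cap 207 [0.49687782 0.23951028] 495.47125244140625 239.68121337890625 22.309688568115234
cap 190 [0.50579353 0.16955254] 504.3043212890625 170.47633361816406 23.346803665161133
```

Emit:
{"name": "apply_moves", "arguments": {"rows": [[0.056,0.109,0,0,0,0.059],[0.056,0.109,0,0,0,0.059],[0.056,0.109,0,0,0,0.059],[0.056,0.109,0,0,0,0.059],[0.056,0.109,0,0,0,0.059],[0.056,0.109,0,0,0,0.059],[0.056,0.109,0,0,0,0.059],[0.056,0.109,0,0,0,0.059]], "claw": 1}}

```text
time_s: 1.1
tool_pos: [0.3268, -0.1703, 0.1986]
eef_rot: [-3.132, -0.003, 0.993]
ft_force: [0.3, -0.1, -0.6]
width: 0.0939
```

Emit:
{"name": "apply_moves", "arguments": {"rows": [[0.058,0.108,0.002,0,0,0.06],[0.058,0.108,0.002,0,0,0.06],[0.058,0.108,0.002,0,0,0.06],[0.058,0.108,0.002,0,0,0.06],[0.058,0.108,0.002,0,0,0.06],[0.058,0.108,0.002,0,0,0.06],[0.05,0.1,0,0,0,0.05],[0,0,0,0,0,0]]}}

```text
time_s: 2.1
tool_pos: [0.4879, 0.1428, 0.1995]
eef_rot: [-3.128, -0.001, 1.635]
ft_force: [0.3, -0.5, -0.3]
width: 0.0941
```

```bash
python3 - <<'E'
from h import *
s=robot.observe(); print(s['tool_pos'],s['eef_rot'],s['joint_positions'])
for n in('top','side'): grab(n,'b')
p=np.load('b_top.npz')['p'][170:250,130:240];q=np.load('b_side.npz')['p'][200:300,170:280]
cv2.imwrite('pics/b.png',np.vstack([cv2.resize(p,None,fx=3,fy=3),cv2.resize(q,None,fx=3,fy=3)])[:,:,::-1])
E
```

```text
[0.48792812 0.14276336 0.19952588] [-3.12768256e+00 -1.37822239e-03  1.63451135e+00] [0.17109573 0.0059441  1.46714922 0.00287875 1.68218119 0.10767154]
```

View pics/b.png

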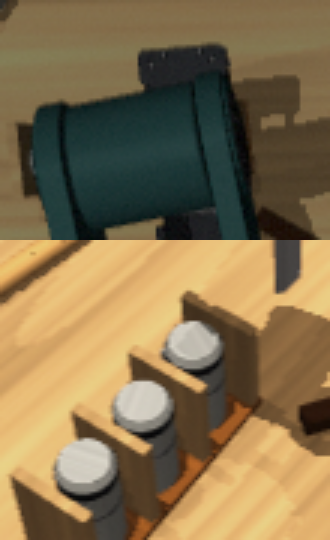

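Emit:
{"name": "apply_moves", "arguments": {"rows": [[0.025,0.03,0,0,-0.009,0.02],[0.025,0.03,0,0,0,0.018],[0,0,-0.05,0,0,0],[0,0,-0.06,0,0,0],[0,0,-0.06,0,0,0],[0,0,-0.06,0,0,0],[0,0,-0.04,0,0,0],[0,0,0,0,0,0]]}}

```text
time_s: 3.2
tool_pos: [0.5116, 0.1639, 0.0912]
eef_rot: [3.134, 0.0, 1.688]
ft_force: [0.2, 0.8, -0.3]
width: 0.0939
```

```bash
python3 - <<'E'
from h import *
s=robot.observe(); print(s['tool_pos'],s['eef_rot'],s['ft_force'])
for n in('side',): grab(n,'c')
q=np.load('c_side.npz')['p'][180:300,170:300]
cv2.imwrite('pics/c.png',cv2.resize(q,None,fx=4,fy=4)[:,:,::-1])
E
```

```text
[0.51155371 0.16389938 0.09117667] [3.13418921e+00 1.05179872e-04 1.68794813e+00] [ 0.21860704  0.8414105  -0.28276443]
```

View pics/c.png

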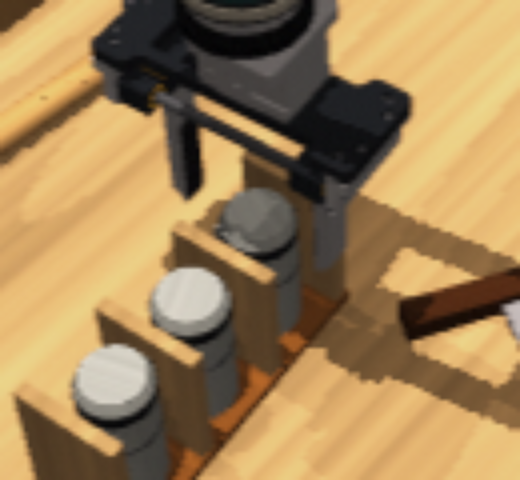

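Emit:
{"name": "apply_moves", "arguments": {"rows": [[-0.006,0.004,-0.03,0,0.003,0],[0,0,-0.025,0,0,0],[0,0,-0.006,0,0,0],[0,0,0,0,0,0],[0,0,0,0,0,0],[0,0,0,0,0,0],[0,0,0,0,0,0],[0,0,0,0,0,0]]}}

```text
time_s: 4.25
tool_pos: [0.512, 0.1663, 0.0697]
eef_rot: [3.13, -0.001, 1.688]
ft_force: [-0.1, -0.3, -1.2]
width: 0.0942
```

Emit:
{"name": "apply_moves", "arguments": {"rows": [[0,0,0,0,0,0],[0,0,0,0,0,0],[0,0,0,0,0,0],[0,0,0,0,0,0],[0,0,0,0,0,0],[0,0,0,0,0,0],[0,0,0,0,0,0],[0,0,0,0,0,0]], "claw": -1}}

```text
time_s: 5.25
tool_pos: [0.5114, 0.1662, 0.0697]
eef_rot: [3.132, -0.001, 1.688]
ft_force: [0.1, 0.7, 0.5]
width: 0.0477
```

Emit:
{"name": "apply_moves", "arguments": {"rows": [[0,0,0.02,0,0,0],[0,0,0.04,0,0,0],[0,0,0.05,0,0,0],[0,0,0.05,0,0,0],[0,0,0.05,0,0,0],[0,0,0.05,0,0,0],[0,0,0.05,0,0,0],[0,0,0,0,0,0]]}}

```text
time_s: 6.25
tool_pos: [0.5095, 0.1658, 0.1995]
eef_rot: [3.135, -0.001, 1.688]
ft_force: [0.1, 0.5, -4.4]
width: 0.0477
```

```bash
python3 - <<'E'
from h import *
s=robot.observe(); print(s['tool_pos'],s['eef_rot'],s['ft_force'])
for n in('side',): grab(n,'d')
q=np.load('d_side.npz')['p'][130:310,150:300]
cv2.imwrite('pics/d.png',cv2.resize(q,None,fx=3,fy=3)[:,:,::-1])
E
```

```text
[0.50948402 0.16575056 0.19945673] [ 3.13453188e+00 -9.26763727e-04  1.68804464e+00] [ 0.09922553  0.54965549 -4.40105166]
```

View pics/d.png

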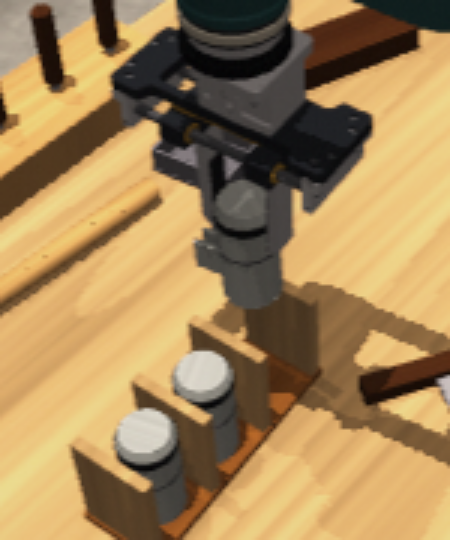

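Emit:
{"name": "apply_moves", "arguments": {"rows": [[0.008,-0.047,0,0,0,-0.108],[0.008,-0.047,0,0,0,-0.108],[0.008,-0.047,0,0,0,-0.108],[0.008,-0.047,0,0,0,-0.108],[0.008,-0.047,0,0,0,-0.108],[0.008,-0.047,0,0,0,-0.108],[0.008,-0.047,0,0,0,-0.108],[0.008,-0.047,0,0,0,-0.108]]}}

```text
time_s: 7.3
tool_pos: [0.5285, 0.0119, 0.1858]
eef_rot: [-3.13, 0.012, 0.352]
ft_force: [0.0, 0.6, -3.5]
width: 0.0479
```

Emit:
{"name": "apply_moves", "arguments": {"rows": [[0.009,-0.047,0,0,0,-0.108],[0.009,-0.047,0,0,0,-0.108],[0.009,-0.047,0,0,0,-0.108],[0.009,-0.047,0,0,0,-0.108],[0.009,-0.047,0,0,0,-0.108],[0.009,-0.047,0,0,0,-0.108],[0.009,-0.04,0,0,0,-0.1],[0,0,0,0,0,0]]}}

```text
time_s: 8.3
tool_pos: [0.5479, -0.1211, 0.1722]
eef_rot: [-3.134, 0.034, -0.809]
ft_force: [-0.4, 0.1, -4.6]
width: 0.0477
```

```bash
python3 - <<'E'
from h import *
s=robot.observe(); print(s['tool_pos'],s['eef_rot'],s['joint_positions'])
for n in('side','top'): grab(n,'e')
q=np.load('e_side.npz')['p'][80:260,230:400]; p=np.load('e_top.npz')['p'][120:260,250:390]
cv2.imwrite('pics/e.png',np.hstack([cv2.resize(q,(400,424)),cv2.resize(p,(400,424))])[:,:,::-1])
E
```

```text
[ 0.54786444 -0.12107677  0.1722239 ] [-3.13373059  0.03443994 -0.8087894 ] [-0.33285929  0.13957446  1.37923668  0.022837    1.64977473  2.04835638]
```

View pics/e.png

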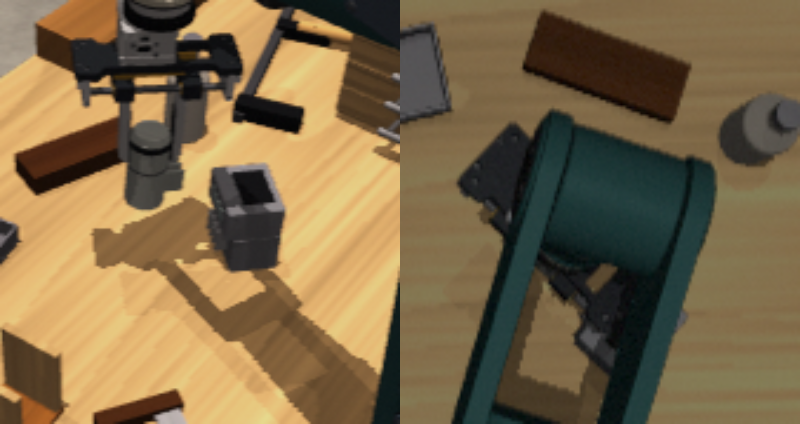

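```bash
cat > go.py <<'E'
from h import *
from scipy.spatial.transform import Rotation as Ro
import sys
def delta(pos,yaw):
    s=robot.observe();R=Ro.from_euler('xyz',s['eef_rot']);D=Ro.from_euler('xyz',[np.pi,0,yaw])
    print('pos',s['tool_pos'],'rot',s['eef_rot'],'F',s['ft_force'],'w',s['width'])
    print('shift units',(np.array(pos)-s['tool_pos'])/0.4,'turn units',(D*R.inv()).as_rotvec()/1.5)
a=list(map(float,sys.argv[1:])); delta(a[:3],a[3])
E
python3 go.py .567 -.115 .075 -.796
```

```text
pos [ 0.54784464 -0.11981848  0.17252913] rot [-3.13309716  0.03473161 -0.80647908] F [-0.64640292 -0.22042283 -3.0496576 ] w 0.0476722012485987
shift units [ 0.0478884   0.0120462  -0.24382282] turn units [-0.02057041 -0.01204385  0.00708366]
```

Emit:
{"name": "apply_moves", "arguments": {"rows": [[0.025,0.006,-0.02,-0.02,-0.012,0.007],[0.025,0.006,-0.04,0,0,0],[0.004,0,-0.04,0,0,0],[0,0,-0.04,0,0,0],[0,0,-0.04,0,0,0],[0,0,-0.04,0,0,0],[0,0,-0.02,0,0,0],[0,0,0,0,0,0]]}}

```text
time_s: 9.4
tool_pos: [0.5677, -0.1121, 0.0679]
eef_rot: [3.14, 0.007, -0.789]
ft_force: [-0.8, -1.1, -3.8]
width: 0.0478
```

```bash
python3 go.py .567 -.115 .0617 -.796
```

```text
pos [ 0.56774883 -0.11212395  0.06790997] rot [ 3.13992182  0.00654266 -0.78895282] F [-0.81268289 -1.10209329 -3.75647821] w 0.047814751237346784
shift units [-0.00187209 -0.00719013 -0.01552492] turn units [-0.00232395 -0.00385553 -0.00470175]
```

Emit:
{"name": "apply_moves", "arguments": {"rows": [[0,0,-0.006,-0.0023,-0.0038,0],[0,0,-0.005,0,0,0],[0,0,-0.003,0,0,0],[0,0,-0.002,0,0,0],[0,0,0,0,0,0],[0,0,0,0,0,0],[0,0,0,0,0,0],[0,0,0,0,0,0]]}}

```text
time_s: 10.4
tool_pos: [0.5696, -0.1127, 0.064]
eef_rot: [-3.139, -0.005, -0.789]
ft_force: [-0.2, -0.1, -3.6]
width: 0.0474
```

```bash
python3 go.py .567 -.115 .0617 -.796
```

```text
pos [ 0.56956898 -0.11272673  0.06397648] rot [-3.13894976 -0.00515072 -0.78898573] F [-0.23130655 -0.07409063 -3.64145391] w 0.047419016709940705
shift units [-0.00642246 -0.00568317 -0.00569121] turn units [ 0.00120824  0.00366547 -0.0046807 ]
```

Emit:
{"name": "apply_moves", "arguments": {"rows": [[0,0,-0.006,0.001,0.003,0],[0,0,-0.004,0,0,0],[0,0,-0.004,0,0,0],[0,0,-0.004,0,0,0],[0,0,0,0,0,0],[0,0,0,0,0,0],[0,0,0,0,0,0],[0,0,0,0,0,0]]}}

```text
time_s: 11.4
tool_pos: [0.571, -0.1133, 0.0617]
eef_rot: [-3.139, -0.006, -0.789]
ft_force: [-1.2, -0.3, 2.2]
width: 0.0474
```

```bash
python3 go.py .567 -.115 .0617 -.796
```

```text
pos [ 0.57104034 -0.11331362  0.06168119] rot [-3.13915338 -0.00553324 -0.78902158] F [-1.16858879 -0.28999453  2.19545057] w 0.047387903828846674
shift units [-1.01008523e-02 -4.21595579e-03  4.70184419e-05] turn units [ 0.00148521  0.00374781 -0.00465677]
```

Canister touches down (force went from −4 to +2 N). Open, then rise.

Emit:
{"name": "apply_moves", "arguments": {"rows": [[0,0,0,0,0,0],[0,0,0,0,0,0],[0,0,0,0,0,0],[0,0,0,0,0,0],[0,0,0,0,0,0],[0,0,0.03,0,0,0],[0,0,0.05,0,0,0],[0,0,0.06,0,0,0]], "claw": 1}}

```text
time_s: 12.4
tool_pos: [0.5707, -0.1131, 0.1176]
eef_rot: [-3.14, -0.004, -0.789]
ft_force: [0.3, -0.6, -0.1]
width: 0.0941
```

```bash
python3 - <<'E'
from h import *
s=robot.observe(); print(s['tool_pos'],s['eef_rot'],s['width'])
for n in('side',): grab(n,'f')
q=np.load('f_side.npz')['p'][80:230,230:380]
cv2.imwrite('pics/f.png',cv2.resize(q,(600,600))[:,:,::-1])
E
```

```text
[ 0.57073528 -0.11310718  0.11757515] [-3.13961431 -0.00352483 -0.78917329] 0.09406221033138079
```

View pics/f.png

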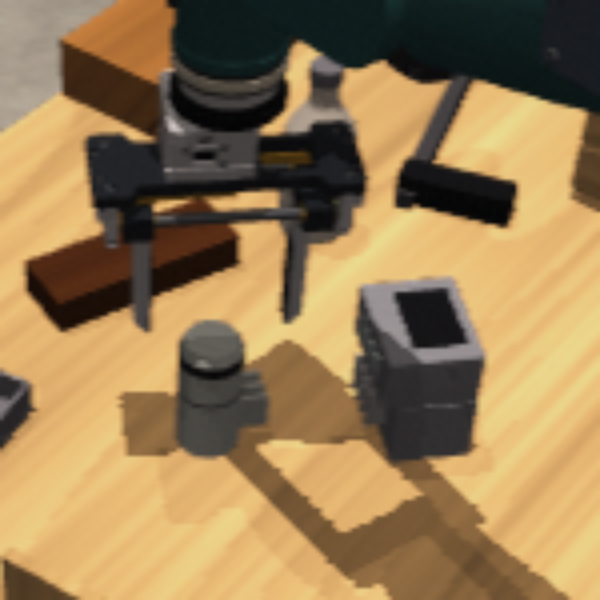

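Emit:
{"name": "apply_moves", "arguments": {"rows": [[0,0,0.06,0,0,0.05],[0,0.09,0.05,0,0,0.108],[-0.02,0.1,0.03,0,0,0.108],[-0.02,0.1,0,0,0,0.108],[-0.02,0.1,0,0,0,0.108],[-0.02,0.1,0,0,0,0.108],[-0.02,0.1,0,0,0,0.108],[0,0.1,0,0,0,0.108]]}}

```text
time_s: 13.45
tool_pos: [0.5338, 0.1671, 0.186]
eef_rot: [-3.136, -0.024, 0.454]
ft_force: [0.4, -0.1, 0.3]
width: 0.0939
```

```bash
python3 - <<'E'
from h import *
s=robot.observe(); print(s['tool_pos'],s['eef_rot'],s['width'])
for n in('side','top'): grab(n,'g')
q=np.load('g_side.npz')['p'];p=np.load('g_top.npz')['p']
C=(.52,-.16)
o=[ortho('top',p,z,*C,.1,3000) for z in (.1,.048)]
o2=[ortho('side',q,z,*C,.1,3000) for z in (.1,.048)]
im=np.vstack([np.hstack(o),np.hstack(o2)]); im=cv2.resize(im,(600,600)); cv2.imwrite('pics/g.png',im[:,:,::-1])
E
python3 -c "
import caps; caps.run('g',[(.570,-.114)],.1)"
```

```text
[0.53381937 0.16714422 0.18604957] [-3.13608076 -0.02375662  0.45358812] 0.09388128242687639
top [ 0.46641203 -0.22697128] 47.58981431521407 -373.6464538574219 origin [ 0.48259844 -0.20925123]
cap 146 [ 0.57055187 -0.11429262] 563.7594604492188 -120.19672393798828 28.921218872070312
side [ 0.46563061 -0.22269804] 47.318120706284354 -524.6595458984375 origin [ 0.48190087 -0.20505494]
cap 140 [ 0.56593201 -0.10504713] 556.5220336914062 -109.10686492919922 31.5451717376709
```

View pics/g.png

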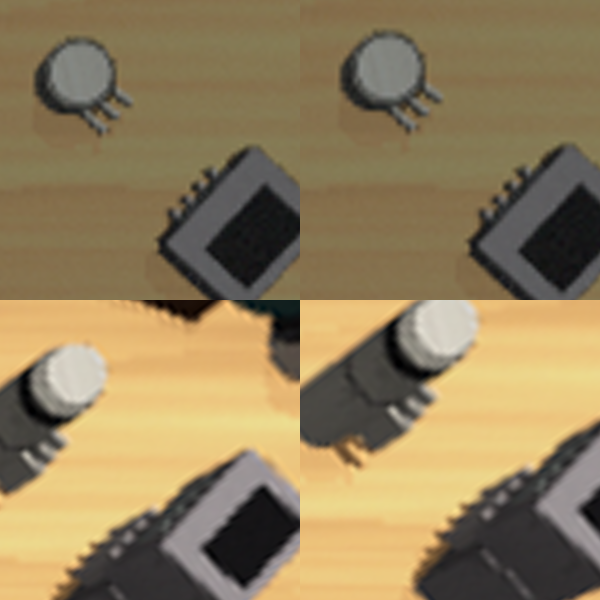

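```bash
cat > fitc.py <<'E'
from h import *
from scipy.optimize import minimize
import sys
def fitc(tag,n='top',c0=(.5712,-.1133),z=.1):
    p=np.load(f'{tag}_{n}.npz')['p'].astype(np.float32).mean(2)
    th=np.linspace(0,2*np.pi,120,endpoint=False)
    def S(x,y,r,a=th):
        q=proj(n,np.c_[x+r*np.cos(a),y+r*np.sin(a),np.full(len(a),z)]).astype(np.float32)
        return cv2.remap(p,q[None,:,0],q[None,:,1],cv2.INTER_LINEAR)[0]
    for r0 in (.020,.0225):
        cost=lambda v: -np.median(S(v[0],v[1],v[2]-.0015)-S(v[0],v[1],v[2]+.0015))
        f=lambda v: -np.clip(S(v[0],v[1],v[2]-.0015)-S(v[0],v[1],v[2]+.0015),-20,60).mean()
        s=np.array([[*c0,r0]]*4); s[1,0]+=.003; s[2,1]+=.003; s[3,2]+=.002
        r=minimize(f,s[0],method='Nelder-Mead',options=dict(initial_simplex=s)); print(n,r0,r.x,r.fun)
    return r.x
if __name__=='__main__':
    tag=sys.argv[1]; c0=(float(sys.argv[2]),float(sys.argv[3]))
    fitc(tag,'top',c0); 
    p=np.load(f'{tag}_top.npz')['p']
    im=ortho('top',p,.048,*[c0[0]-.012,c0[1]-.012],.05,6000); cv2.imwrite(f'pics/rib_{tag}.png',im[:,:,::-1])
E
python3 fitc.py g .5712 -.1133; python3 -c "
from fitc import fitc; fitc('a',c0=(.5085,.165),z=.108);fitc('g','side',c0=(.5705,-.109))"
```

```text
top 0.02 [ 0.57115181 -0.11358676  0.01959571] -37.694679260253906
top 0.0225 [ 0.57115409 -0.11350989  0.019599  ] -37.65620803833008
top 0.02 [0.50744561 0.16552868 0.02031131] -42.32402038574219
top 0.0225 [0.50748681 0.16550545 0.0202585 ] -42.340152740478516
side 0.02 [ 0.57107647 -0.11092606  0.01957204] -29.588010787963867
side 0.0225 [ 0.57121832 -0.11089245  0.01964343] -29.574106216430664
```

View pics/rib_g.png

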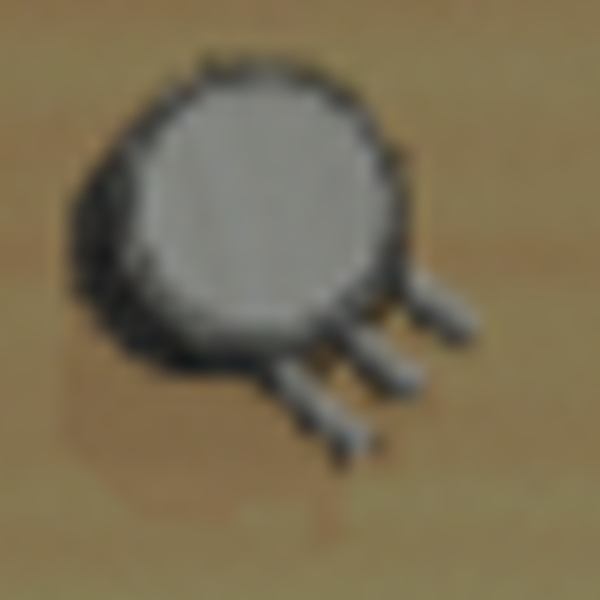

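```bash
cat > ribfit.py <<'E'
from h import *
from scipy.optimize import minimize
def rib(tag,n='top',c=(.5711,-.1136),psi0=-132.5,z=.048):
    p=np.load(f'{tag}_{n}.npz')['p'].astype(np.float32).mean(2)
    L=np.linspace(.028,.040,15)
    def S(c,a,y):
        X=np.c_[c[0]+L*np.cos(a)-y*np.sin(a),c[1]+L*np.sin(a)+y*np.cos(a),np.full(15,z)]
        q=proj(n,X).astype(np.float32); return cv2.remap(p,q[None,:,0],q[None,:,1],cv2.INTER_LINEAR)[0].mean()
    def f(v):
        a=v[0]; off=v[1]
        return -sum(S(c,a,y+off) for y in(-.013,0,.013))/3+sum(S(c,a,y+off) for y in(-.0195,-.0065,.0065,.0195))/4
    best=min(((f((np.radians(psi0+d),o/1e3)),psi0+d,o) for d in np.arange(-10,10,.5) for o in np.arange(-3,3.1,.25)))
    b2=min(((f((np.radians(psi0+d),0)),psi0+d) for d in np.arange(-10,10,.5)))
    print(tag,n,best,'off=0:',b2)
if __name__=='__main__':
    import sys
    rib('g')
E
python3 ribfit.py
```

```text
g top (np.float32(-33.626022), np.float64(-130.5), np.float64(2.5)) off=0: (np.float32(-32.33413), np.float64(-126.5))
```

```bash
python3 - <<'E'
# same for the reader fins (top view, tips visible beyond overhang, z=.050)
from h import *
p=np.load('g_top.npz')['p'].astype(np.float32).mean(2)
R0=np.array([.4826,-.2092])
L=np.linspace(.0125,.0155,8)
res=[]
for d in np.arange(-4,4,.5):
  a=np.radians(47.5+d)
  for off in np.arange(-5,5.1,.25):
    for dx in(0,):
      def S(y):
        y=y+off/1e3
        X=np.c_[R0[0]+L*np.cos(a)-y*np.sin(a),R0[1]+L*np.sin(a)+y*np.cos(a),np.full(8,.05)]
        q=proj('top',X).astype(np.float32);return cv2.remap(p,q[None,:,0],q[None,:,1],cv2.INTER_LINEAR)[0].mean()
      res.append((np.mean([S(y) for y in(-.0195,-.0065,.0065,.0195)])-np.mean([S(y) for y in(-.013,0,.013)]),d,off))
res.sort(); print(res[:4],res[-4:])
im=ortho('top',np.load('g_top.npz')['p'],.05,.4826,-.2092,.04,7500)
for y in(-.0195,-.0065,.0065,.0195):
    a=np.radians(47.5)
    for l in (.012,.016):
        X=R0+l*np.array([np.cos(a),np.sin(a)])+y*np.array([-np.sin(a),np.cos(a)])
        cv2.circle(im,(int(300-(X[1]+.2092)*7500),int(300-(X[0]-.4826)*7500)),3,(255,0,0),-1)
cv2.imwrite('pics/fin.png',im[:,:,::-1])
E
```

```text
[(np.float32(-48.856216), np.float64(-0.5), np.float64(5.0)), (np.float32(-48.760246), np.float64(0.0), np.float64(5.0)), (np.float32(-48.753788), np.float64(-1.0), np.float64(5.0)), (np.float32(-48.712025), np.float64(1.0), np.float64(4.75))] [(np.float32(49.707714), np.float64(2.5), np.float64(-2.25)), (np.float32(49.724487), np.float64(1.0), np.float64(-1.75)), (np.float32(49.75207), np.float64(1.0), np.float64(-2.0)), (np.float32(49.831814), np.float64(1.5), np.float64(-2.0))]
```

View pics/fin.png

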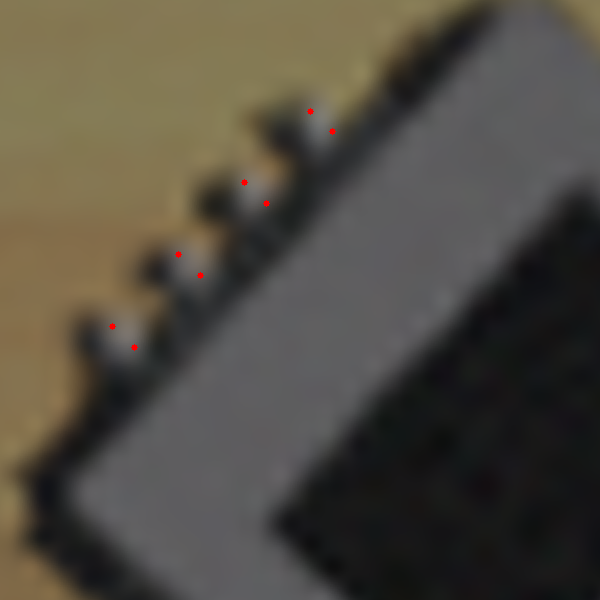

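```bash
python3 go.py .571 -.1134 .18 .838
```

```text
pos [0.53373097 0.16933083 0.18572807] rot [-3.1343764  -0.02387391  0.45420194] F [-0.4995957  -0.61085474  0.35443357] w 0.09377939094830413
shift units [ 0.09317257 -0.70682707 -0.01432019] turn units [-0.01350627  0.00987191  0.25579462]
```

Emit:
{"name": "apply_moves", "arguments": {"rows": [[0.012,-0.1,0,-0.0135,0.01,0.035],[0.014,-0.105,0,0,0,0.037],[0.014,-0.105,0,0,0,0.037],[0.014,-0.105,0,0,0,0.037],[0.014,-0.105,0,0,0,0.037],[0.014,-0.105,0,0,0,0.037],[0.014,-0.07,0,0,0,0.037],[0,0,0,0,0,0]]}}

```text
time_s: 14.55
tool_pos: [0.5716, -0.1225, 0.1877]
eef_rot: [3.132, -0.001, 0.841]
ft_force: [-0.2, 0.7, 0.4]
width: 0.0938
```

```bash
python3 go.py .571 -.1134 .13 .838
```

```text
pos [ 0.57164588 -0.12245266  0.18768658] rot [ 3.13161838e+00 -8.01580078e-04  8.40612162e-01] F [-0.21457413  0.67194339  0.44488333] w 0.09383240965144748
shift units [-0.0016147   0.02263166 -0.14421645] turn units [ 0.00404407  0.00530539 -0.00173876]
```

Emit:
{"name": "apply_moves", "arguments": {"rows": [[-0.001,0.024,-0.02,0.004,0.005,0],[0,0,-0.05,0,0,0],[0,0,-0.05,0,0,0],[0,0,-0.04,0,0,0],[0,0,0,0,0,0],[0,0,0,0,0,0],[0,0,0,0,0,0],[0,0,0,0,0,0]]}}

```text
time_s: 15.55
tool_pos: [0.5712, -0.1055, 0.1231]
eef_rot: [3.141, -0.004, 0.843]
ft_force: [0.5, -0.0, 0.4]
width: 0.0941
```

```bash
python3 go.py .571 -.1134 .021 .838
```

```text
pos [ 0.57115249 -0.10548169  0.12311076] rot [ 3.14143682 -0.0035809   0.84254096] F [ 0.47925287 -0.04202738  0.43042953] w 0.09411321108680606
shift units [-0.00038122 -0.01979577 -0.2552769 ] turn units [-0.00170877  0.00167031 -0.00302712]
```

Emit:
{"name": "apply_moves", "arguments": {"rows": [[0,-0.02,0,-0.0017,0.0017,0],[0,0,0,0,0,0],[0,0,-0.05,0,0,0],[0,0,-0.06,0,0,0],[0,0,-0.06,0,0,0],[0,0,-0.05,0,0,0],[0,0,0,0,0,0],[0,0,0,0,0,0]]}}

```text
time_s: 16.55
tool_pos: [0.5729, -0.1161, 0.036]
eef_rot: [3.136, -0.002, 0.84]
ft_force: [0.3, 0.3, 0.2]
width: 0.094
```

```bash
python3 go.py .571 -.1134 .021 .838
```

```text
pos [ 0.57290704 -0.11611521  0.03601365] rot [ 3.13622188e+00 -2.41740168e-03  8.39906459e-01] F [0.3076131  0.28788454 0.18782602] w 0.09404378797034103
shift units [-0.0047676   0.00678802 -0.03753412] turn units [ 0.00119371  0.00374064 -0.00126664]
```

Emit:
{"name": "apply_moves", "arguments": {"rows": [[-0.005,0.006,-0.02,0.001,0.004,0],[0,0,-0.015,0,0,0],[0,0,0,0,0,0],[0,0,0,0,0,0],[0,0,0,0,0,0],[0,0,0,0,0,0],[0,0,0,0,0,0],[0,0,0,0,0,0]]}}

```text
time_s: 17.55
tool_pos: [0.5727, -0.1141, 0.0242]
eef_rot: [3.137, -0.002, 0.84]
ft_force: [-0.0, -0.4, -0.5]
width: 0.0939
```

```bash
python3 go.py .571 -.1134 .021 .838
```

```text
pos [ 0.57267549 -0.11411992  0.02418353] rot [ 3.13729516e+00 -1.62269114e-03  8.39821008e-01] F [-0.01534125 -0.41001176 -0.51889391] w 0.09389630742826613
shift units [-0.00418874  0.0017998  -0.00795883] turn units [ 0.00110984  0.00285425 -0.00121168]
```

Emit:
{"name": "apply_moves", "arguments": {"rows": [[-0.004,0.002,-0.004,0.001,0.003,0],[0,0,0,0,0,0],[0,0,0,0,0,0],[0,0,0,0,0,0],[0,0,0,0,0,0],[0,0,0,0,0,0],[0,0,0,0,0,0],[0,0,0,0,0,0]], "claw": -1}}

```text
time_s: 18.55
tool_pos: [0.571, -0.1133, 0.0224]
eef_rot: [-3.141, 0.0, 0.84]
ft_force: [0.2, 0.2, -0.4]
width: 0.0478
```

```bash
python3 go.py .51 -.1774 .022 .838; python3 - <<'E'
from h import *
grab('side','k'); q=np.load('k_side.npz')['p'][100:230,260:390]
cv2.imwrite('pics/k.png',cv2.resize(q,(600,600))[:,:,::-1])
E
```

```text
pos [ 0.57098363 -0.11328673  0.02241028] rot [-3.14126951e+00  4.02800483e-04  8.39854303e-01] F [ 0.24159985  0.15208879 -0.40866095] w 0.04783517887155228
shift units [-0.15245908 -0.16028318 -0.00102569] turn units [ 5.58075211e-05 -3.39712895e-04 -1.23615838e-03]
```

View pics/k.png

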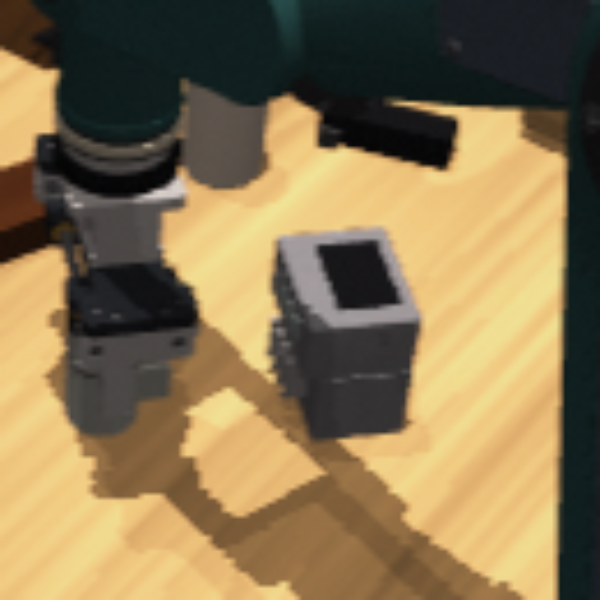

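Emit:
{"name": "apply_moves", "arguments": {"rows": [[0,0,0.003,0,0,0],[-0.013,-0.014,0.001,0,0,0],[-0.017,-0.018,0.001,0,0,0],[-0.017,-0.018,0.001,0,0,0],[-0.017,-0.018,0.001,0,0,0],[-0.017,-0.018,0.001,0,0,0],[-0.01,-0.011,0,0,0,0],[0,0,0,0,0,0]]}}

```text
time_s: 19.6
tool_pos: [0.5288, -0.1547, 0.0226]
eef_rot: [-3.135, 0.003, 0.839]
ft_force: [-0.6, 0.9, -4.3]
width: 0.048
```

```bash
python3 go.py .5102 -.1773 .0225 .838
```

```text
pos [ 0.5287636  -0.15471659  0.02263079] rot [-3.13522535  0.00348828  0.8385308 ] F [-0.6262498   0.88746725 -4.25661686] w 0.04804123682050982
shift units [-0.04640901 -0.05645852 -0.00032699] turn units [-0.00110978 -0.00471118 -0.00034646]
```

Emit:
{"name": "apply_moves", "arguments": {"rows": [[0.002,-0.003,0,-0.001,-0.0045,0],[-0.005,-0.006,0,0,0,0],[-0.005,-0.006,0,0,0,0],[-0.002,-0.003,0,0,0,0],[0,0,0,0,0,0],[0,0,0,0,0,0],[0,0,0,0,0,0],[0,0,0,0,0,0]]}}

```text
time_s: 20.6
tool_pos: [0.5251, -0.1617, 0.0227]
eef_rot: [3.141, -0.001, 0.84]
ft_force: [-0.4, -0.1, -5.0]
width: 0.0478
```

```bash
python3 go.py .5102 -.1773 .0225 .838; python3 - <<'E'
from h import *
grab('side','l');grab('top','l'); q=np.load('l_side.npz')['p'][130:200,290:360]
p=np.load('l_top.npz')['p'][180:250,280:350]
cv2.imwrite('pics/l.png',np.hstack([cv2.resize(q,(400,400),interpolation=2),cv2.resize(p,(400,400),interpolation=2)])[:,:,::-1])
E
```

```text
pos [ 0.52513478 -0.16167417  0.02267583] rot [ 3.14141213e+00 -7.81783104e-04  8.39727807e-01] F [-0.37841353 -0.13868296 -5.00229952] w 0.04784778008260882
shift units [-0.03733696 -0.03906458 -0.00043957] turn units [-0.00030727  0.00043784 -0.00115182]
```

View pics/l.png

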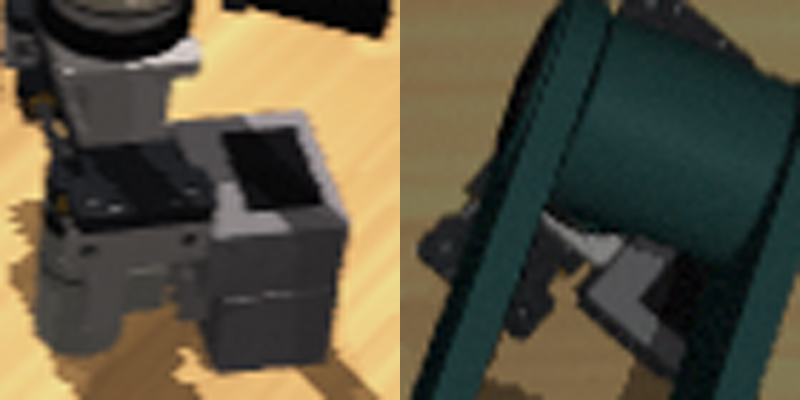

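Emit:
{"name": "apply_moves", "arguments": {"rows": [[-0.0023,-0.0023,0,0,0,0],[-0.0023,-0.0023,0,0,0,0],[-0.0023,-0.0023,0,0,0,0],[-0.0023,-0.0023,0,0,0,0],[-0.0023,-0.0023,0,0,0,0],[-0.0023,-0.0023,0,0,0,0],[-0.0023,-0.0023,0,0,0,0],[0,0,0,0,0,0]]}}

```text
time_s: 21.7
tool_pos: [0.5181, -0.1687, 0.0227]
eef_rot: [3.141, -0.001, 0.84]
ft_force: [-0.6, 0.6, -4.4]
width: 0.0476
```

```bash
python3 go.py .5102 -.1773 .0225 .838
```

```text
pos [ 0.51814993 -0.16867977  0.02268113] rot [ 3.14138992e+00 -6.80312431e-04  8.39626076e-01] F [-0.62771217  0.57606243 -4.43444749] w 0.04761598258903866
shift units [-0.01987482 -0.02155058 -0.00045283] turn units [-0.00024704  0.00040366 -0.001084  ]
```

Emit:
{"name": "apply_moves", "arguments": {"rows": [[-0.0022,-0.0024,0,0,0,0],[-0.0022,-0.0024,0,0,0,0],[-0.0022,-0.0024,0,0,0,0],[-0.0022,-0.0024,0,0,0,0],[-0.0022,-0.0024,0,0,0,0],[0,0,0,0,0,0],[0,0,0,0,0,0],[0,0,0,0,0,0]]}}

```text
time_s: 22.7
tool_pos: [0.5146, -0.1726, 0.0229]
eef_rot: [3.141, -0.004, 0.84]
ft_force: [0.7, 0.8, -4.2]
width: 0.0476
```

```bash
python3 go.py .5102 -.1773 .0225 .838
```

```text
pos [ 0.51458953 -0.17256271  0.02285041] rot [ 3.14096566 -0.00389158  0.83980448] F [ 0.67507148  0.77230253 -4.22940838] w 0.04764271809642233
shift units [-0.01097382 -0.01184323 -0.00087602] turn units [-0.00165066  0.00204473 -0.00120217]
```

Emit:
{"name": "apply_moves", "arguments": {"rows": [[-0.0025,-0.0027,-0.001,-0.001,0.002,0],[-0.0025,-0.0027,0,0,0,0],[-0.0025,-0.0027,0,0,0,0],[-0.0025,-0.0027,0,0,0,0],[0,0,0,0,0,0],[0,0,0,0,0,0],[0,0,0,0,0,0],[0,0,0,0,0,0]]}}

```text
time_s: 23.7
tool_pos: [0.511, -0.1765, 0.0227]
eef_rot: [-3.141, -0.003, 0.84]
ft_force: [1.7, 2.1, -4.5]
width: 0.048
```

```bash
python3 go.py .5102 -.1773 .0225 .838
```

```text
pos [ 0.51099755 -0.17647184  0.02274724] rot [-3.14117642e+00 -2.55349787e-03  8.39798044e-01] F [ 1.72191974  2.13657013 -4.480971  ] w 0.04799296993203319
shift units [-0.00199388 -0.00207039 -0.0006181 ] turn units [-0.00145182  0.00093121 -0.00119905]
```

Emit:
{"name": "apply_moves", "arguments": {"rows": [[-0.002,-0.0022,-0.002,0,0,0],[-0.002,-0.0022,-0.001,0,0,0],[-0.002,-0.0022,0,0,0,0],[0,0,0,0,0,0],[0,0,0,0,0,0],[0,0,0,0,0,0],[0,0,0,0,0,0],[0,0,0,0,0,0]]}}

```text
time_s: 24.7
tool_pos: [0.5112, -0.1765, 0.0228]
eef_rot: [3.141, -0.01, 0.84]
ft_force: [2.5, 3.0, -3.6]
width: 0.0482
```

```bash
python3 go.py .5102 -.1773 .0225 .838
```

```text
pos [ 0.51118102 -0.17648199  0.02280253] rot [ 3.14086072 -0.0102585   0.83986738] F [ 2.5263045   3.01422931 -3.5901225 ] w 0.04817452351486758
shift units [-0.00245254 -0.00204502 -0.00075632] turn units [-0.00476167  0.00493321 -0.00124241]
```

Emit:
{"name": "apply_moves", "arguments": {"rows": [[0,0,-0.002,-0.004,0.005,0],[0,0,-0.002,0,0,0],[0,0,-0.002,0,0,0],[-0.002,-0.0022,0,0,0,0],[-0.002,-0.0022,0,0,0,0],[-0.002,-0.0022,0,0,0,0],[-0.002,-0.0022,0,0,0,0],[-0.002,-0.0022,0,0,0,0]]}}

```text
time_s: 25.7
tool_pos: [0.5114, -0.1768, 0.0226]
eef_rot: [3.14, -0.013, 0.839]
ft_force: [3.3, 5.2, 0.0]
width: 0.0476
```

```bash
python3 go.py .5102 -.1773 .0225 .838
```

```text
pos [ 0.51141052 -0.17677499  0.02261775] rot [ 3.1400956  -0.01272399  0.83925092] F [3.31536732 5.22878784 0.04705743] w 0.04763423179893696
shift units [-0.00302629 -0.00131253 -0.00029437] turn units [-0.0056416   0.00641279 -0.00082759]
```

Emit:
{"name": "apply_moves", "arguments": {"rows": [[-0.003,-0.0033,0,-0.003,0.003,0],[-0.003,-0.0033,0,-0.001,0.001,0],[-0.004,-0.0044,0,-0.001,0.001,0],[-0.004,-0.0044,0,-0.001,0.001,0],[-0.004,-0.0044,0,-0.001,0.001,0],[-0.004,-0.0044,0,-0.001,0.001,0],[-0.004,-0.0044,0,-0.001,0.001,0],[-0.004,-0.0044,0,-0.001,0.001,0]]}}

```text
time_s: 26.7
tool_pos: [0.5116, -0.1768, 0.0233]
eef_rot: [3.137, -0.029, 0.838]
ft_force: [4.7, 7.4, -0.8]
width: 0.0479
```

```bash
python3 go.py .5102 -.1773 .0225 .838; python3 - <<'E'
from h import *
grab('side','m'); q=np.load('m_side.npz')['p'][130:200,290:360]
cv2.imwrite('pics/m.png',cv2.resize(q,(600,600),interpolation=2)[:,:,::-1])
E
```

```text
pos [ 0.51163637 -0.17676121  0.02332347] rot [ 3.13706695 -0.02872071  0.8381667 ] F [ 4.71157402  7.38945511 -0.83437818] w 0.0478672095953638
shift units [-0.00359093 -0.00134698 -0.00205867] turn units [-1.22152494e-02  1.50499596e-02 -6.77960097e-05]
```

View pics/m.png

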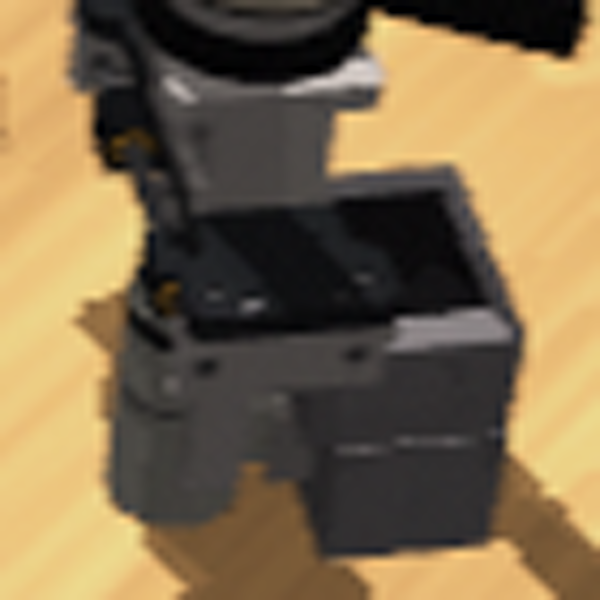

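Emit:
{"name": "apply_moves", "arguments": {"rows": [[0,0,-0.001,-0.006,0.007,0],[0,0,0,-0.006,0.007,0],[0,0,0,-0.002,0.002,0],[0,0,0,0,0,0],[0,0,0,0,0,0],[0,0,0,0,0,0],[0,0,0,0,0,0],[0,0,0,0,0,0]]}}

```text
time_s: 27.75
tool_pos: [0.5114, -0.177, 0.0225]
eef_rot: [3.141, 0.004, 0.837]
ft_force: [0.4, 2.9, -1.0]
width: 0.048
```

```bash
python3 go.py .5102 -.1773 .0225 .838
```

```text
pos [ 0.5114232  -0.17697019  0.02245442] rot [3.14102871 0.00402817 0.83742702] F [ 0.35956665  2.94147079 -1.01903374] w 0.048020087119810775
shift units [-0.00305799 -0.00082453  0.00011394] turn units [ 0.00224718 -0.00151762  0.00038123]
```

Emit:
{"name": "apply_moves", "arguments": {"rows": [[0,0,0,0,0,0],[0,0,0,0,0,0],[0,0,0,0,0,0],[0,0,0,0,0,0],[0,0,0,0,0,0],[0,0,0.02,0,0,0],[0,0,0.05,0,0,0],[0,0,0.06,0,0,0]], "claw": 1}}

```text
time_s: 28.75
tool_pos: [0.51, -0.1796, 0.0752]
eef_rot: [3.141, 0.01, 0.837]
ft_force: [0.2, -0.4, -0.5]
width: 0.0941
```

Emit:
{"name": "apply_moves", "arguments": {"rows": [[0,0,0.06,0,0,0],[0,0,0.08,0,0,0],[0,0,0.08,0,0,0],[0.02,0.1,0.03,0,0,0],[0.02,0.12,0,0,0,0],[0,0.12,0,0,0,0],[0,0.12,0,0,0,0],[0,0.12,0,0,0,0]]}}

```text
time_s: 29.75
tool_pos: [0.5282, 0.0548, 0.1876]
eef_rot: [3.128, 0.004, 0.83]
ft_force: [-0.6, -0.8, -0.1]
width: 0.0942
```

Emit:
{"name": "apply_moves", "arguments": {"rows": [[0,0.12,0,0,0,0],[0,0.1,0,0,0,0],[0,0.08,0,0,0,0],[0,0,0,0,0,0],[0,0,0,0,0,0],[0,0,0,0,0,0],[0,0,0,0,0,0],[0,0,0,0,0,0]]}}

```text
time_s: 30.75
tool_pos: [0.528, 0.1787, 0.1914]
eef_rot: [3.124, 0.001, 0.831]
ft_force: [-0.6, -0.3, 0.3]
width: 0.0942
```

```bash
python3 - <<'E'
from h import *
grab('side','n');grab('top','n'); q=np.load('n_side.npz')['p'][130:200,290:360]
p=np.load('n_top.npz')['p']
cv2.imwrite('pics/n.png',np.hstack([cv2.resize(q,(400,400),interpolation=2),ortho('top',p,.1,.49,-.20,.065,400/.13)[:400,:400]])[:,:,::-1])
from fitc import fitc
t=fitc('n','top',c0=(.511,-.177)); s=fitc('n','side',c0=(.511,-.1745))
for n,c in(('top',t),('side',s)):
    v,f=fitrect(n,np.load(f'n_{n}.npz')['p'],.1,[.4664,-.2265,np.radians(47.5)])
    nn=np.array([np.cos(v[2]),np.sin(v[2])]);o=v[:2]+nn*.024;d=c[:2]-o
    print(n,np.degrees(v[2]),'axis in reader',d@nn,d@[-nn[1],nn[0]])
E
```

```text
top 0.02 [ 0.51170397 -0.17745994  0.01935599] -39.90361404418945
top 0.0225 [ 0.51168737 -0.177478    0.01937044] -39.92002487182617
side 0.02 [ 0.51077526 -0.17435685  0.01980904] -31.83205223083496
side 0.0225 [ 0.51050573 -0.1746275   0.01991711] -31.84590721130371
top 47.57755368886751 axis in reader 0.043184891556991276 -0.00016360537240794545
side 47.3239759966155 axis in reader 0.04179166701885624 -0.0003897012201473128
```

View pics/n.png

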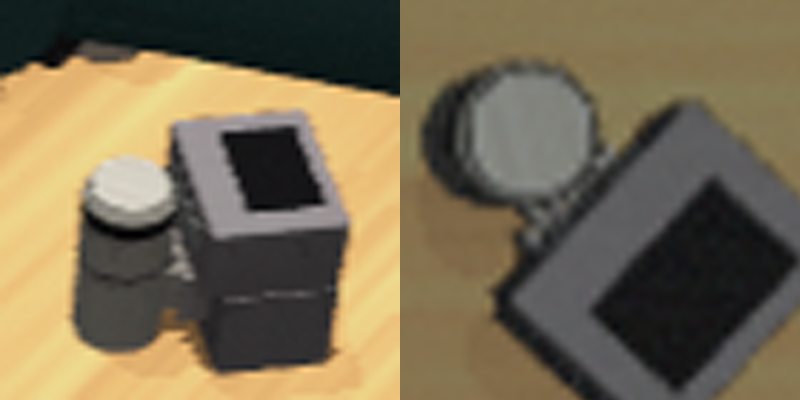

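```bash
python3 - <<'E'
from h import *
for tag in('a','g','n'):
  for n in('top','side'):
    p=np.load(f'{tag}_{n}.npz')['p']
    r=[]
    for w in(.068,.070,.071,.072,.073,.074,.076):
        v,f=fitrect(n,p,.1,[.4664,-.2265,np.radians(47.5)],w=w)
        nn=np.array([np.cos(v[2]),np.sin(v[2])]);o=v[:2]+nn*(w/2-.012)
        r.append((w,round(float(f)),(o@[.675,.738]).round(5)))
    print(tag,n,r)
print(np.array([.5117,-.1775])@[.675,.738],np.array([.5106,-.1745])@[.675,.738])
# fitted yaw of ribs from top view
from ribfit import rib
rib('n',c=(.5117,-.1775))
E
```

```text
a top [(0.068, -320, np.float64(0.17069)), (0.07, -346, np.float64(0.17075)), (0.071, -350, np.float64(0.1711)), (0.072, -345, np.float64(0.17134)), (0.073, -335, np.float64(0.17147)), (0.074, -320, np.float64(0.17167)), (0.076, -338, np.float64(0.17689))]
a side [(0.068, -469, np.float64(0.17241)), (0.07, -491, np.float64(0.17326)), (0.071, -489, np.float64(0.17354)), (0.072, -479, np.float64(0.17395)), (0.073, -463, np.float64(0.17431)), (0.074, -441, np.float64(0.17452)), (0.076, -399, np.float64(0.17415))]
g top [(0.068, -348, np.float64(0.17067)), (0.07, -375, np.float64(0.17076)), (0.071, -380, np.float64(0.17114)), (0.072, -374, np.float64(0.17133)), (0.073, -364, np.float64(0.17148)), (0.074, -348, np.float64(0.17173)), (0.076, -367, np.float64(0.1768))]
g side [(0.068, -519, np.float64(0.17267)), (0.07, -541, np.float64(0.1733)), (0.071, -538, np.float64(0.17362)), (0.072, -525, np.float64(0.17403)), (0.073, -505, np.float64(0.17431)), (0.074, -480, np.float64(0.17443)), (0.076, -439, np.float64(0.17384))]
n top [(0.068, -348, np.float64(0.17062)), (0.07, -376, np.float64(0.17073)), (0.071, -381, np.float64(0.17109)), (0.072, -376, np.float64(0.17122)), (0.073, -365, np.float64(0.17147)), (0.074, -348, np.float64(0.17162)), (0.076, -369, np.float64(0.17669))]
n side [(0.068, -522, np.float64(0.17247)), (0.07, -544, np.float64(0.17323)), (0.071, -541, np.float64(0.17359)), (0.072, -528, np.float64(0.17392)), (0.073, -508, np.float64(0.17434)), (0.074, -482, np.float64(0.17443)), (0.076, -442, np.float64(0.17399))]
0.21440250000000008 0.21587400000000007
n top (np.float32(-5.2451324), np.float64(-140.0), np.float64(-0.75)) off=0: (np.float32(-5.0805206), np.float64(-141.5))
```

```bash
python3 go.py .5535 -.1317 .15 .838
```

```text
pos [0.52798827 0.17896195 0.19134342] rot [3.12353314e+00 1.38725398e-03 8.31726070e-01] F [ 0.64493136 -0.2903401  -0.31138216] w 0.09411764826968791
shift units [ 0.06377932 -0.77665487 -0.10335855] turn units [0.00876747 0.00830307 0.00417415]
```

Emit:
{"name": "apply_moves", "arguments": {"rows": [[0.01,-0.1,0,-0.01,0.015,0],[0.01,-0.11,0,-0.01,0.015,0],[0.01,-0.11,0,-0.01,0.014,0],[0.01,-0.11,0,0,0,0],[0.01,-0.11,0,0,0,0],[0.01,-0.11,0,0,0,0],[0.004,-0.07,0,0,0,0],[0,0,0,0,0,0]], "claw": -1}}

```text
time_s: 31.85
tool_pos: [0.5533, -0.1181, 0.1908]
eef_rot: [-3.14, 0.081, 0.833]
ft_force: [-0.2, 0.2, -0.7]
width: 0.0174
```

```bash
python3 go.py .5535 -.1317 .03 .838
```

```text
pos [ 0.55326915 -0.11809724  0.19080354] rot [-3.13968234  0.08050863  0.83345418] F [-0.17705757  0.21340138 -0.73249403] w 0.017433822131065188
shift units [ 0.00057713 -0.03400691 -0.40200884] turn units [ 0.03895976 -0.036939    0.00308018]
```

Emit:
{"name": "apply_moves", "arguments": {"rows": [[0.003,-0.025,-0.03,0,0,0],[0,0,-0.065,0,0,0],[0,0,-0.065,0,0,0],[0,0,-0.065,0,0,0],[0,0,-0.065,0,0,0],[0,0,-0.065,0,0,0],[0,0,-0.04,0,0,0],[0,0,0,0,0,0]]}}

```text
time_s: 32.85
tool_pos: [0.5526, -0.121, 0.0232]
eef_rot: [-3.135, 0.08, 0.844]
ft_force: [-0.2, 0.3, 0.0]
width: 0.0007
```

```bash
python3 go.py .5535 -.1317 .033 .838;python3 - <<'E'
from h import *
s=robot.observe();d=s['tool_pos'][:2]-[.4826,-.2092];print(d@[.675,.738],d@[-.738,.675])
E
```

```text
pos [ 0.55263696 -0.12101394  0.02318588] rot [-3.13514349  0.08034891  0.84414044] F [-0.15555436  0.26152402  0.02646048] w 0.0007232369029004129
shift units [ 0.00215761 -0.02671515  0.02453531] turn units [ 0.03706092 -0.0389134  -0.00391868]
0.11235625765104182 0.007838314579231065
```

Emit:
{"name": "apply_moves", "arguments": {"rows": [[0.014,-0.013,0.012,0,0,0],[0,0,0.012,0,0,0],[-0.006,-0.007,0,0,0,0],[-0.01,-0.011,0,0,0,0],[-0.01,-0.011,0,0,0,0],[-0.007,-0.008,0,0,0,0],[0,0,0,0,0,0],[0,0,0,0,0,0]]}}

```text
time_s: 33.85
tool_pos: [0.547, -0.1435, 0.0378]
eef_rot: [3.141, 0.077, 0.843]
ft_force: [0.2, -0.1, -1.0]
width: 0.0007
```

```bash
python3 go.py .5535 -.1317 .033 .838;python3 - <<'E'
from h import *
s=robot.observe();d=s['tool_pos'][:2]-[.4826,-.2092];print(d@[.675,.738],d@[-.738,.675])
E
```

```text
pos [ 0.54695355 -0.14350843  0.03776527] rot [3.14097267 0.0772708  0.84322559] F [ 0.15075384 -0.05444736 -1.00942827] w 0.0006655847624652474
shift units [ 0.01636612  0.02952107 -0.01191317] turn units [ 0.0386561  -0.03405232 -0.00349796]
0.09191902854957387 -0.0031511105101840672
```

Emit:
{"name": "apply_moves", "arguments": {"rows": [[-0.005,0.005,-0.01,0,0,0],[-0.005,-0.0055,0,0,0,0],[-0.005,-0.0055,0,0,0,0],[-0.005,-0.0055,0,0,0,0],[-0.003,-0.0033,0,0,0,0],[-0.003,-0.0033,0,0,0,0],[-0.003,-0.0033,0,0,0,0],[-0.003,-0.0033,0,0,0,0]]}}

```text
time_s: 34.85
tool_pos: [0.5355, -0.1516, 0.0334]
eef_rot: [3.14, 0.071, 0.844]
ft_force: [4.6, 4.3, -1.2]
width: 0.0002
```

```bash
python3 go.py .5535 -.1317 .033 .838;python3 - <<'E'
from h import *
s=robot.observe();d=s['tool_pos'][:2]-[.4826,-.2092];print(d@[.675,.738],d@[-.738,.675])
E
```

```text
pos [ 0.53551555 -0.15159831  0.03336638] rot [3.14027364 0.07089348 0.84402464] F [ 4.64867013  4.29791128 -1.19956912] w 0.00021031639959096107
shift units [ 0.04496113  0.04974577 -0.00091595] turn units [ 0.03581155 -0.03085513 -0.00404592]
0.07822804426750588 -0.00017053075450632754
```

Emit:
{"name": "apply_moves", "arguments": {"rows": [[-0.004,-0.0044,0,0,0,0],[-0.004,-0.0044,0,0,0,0],[-0.005,-0.0055,0,0,0,0],[-0.005,-0.0055,0,0,0,0],[-0.005,-0.0055,0,0,0,0],[-0.005,-0.0055,0,0,0,0],[-0.005,-0.0055,0,0,0,0],[-0.005,-0.0055,0,0,0,0]]}}

```text
time_s: 35.85
tool_pos: [0.5372, -0.1535, 0.034]
eef_rot: [3.129, 0.025, 0.849]
ft_force: [6.0, 6.0, -3.2]
width: 0.0004
```

```bash
python3 go.py .5535 -.1317 .033 .838;python3 - <<'E'
from h import *
s=robot.observe();d=s['tool_pos'][:2]-[.4826,-.2092];print(d@[.675,.738],d@[-.738,.675])
E
```

```text
pos [ 0.53718633 -0.15353753  0.03401174] rot [3.12891462 0.0245962  0.84869933] F [ 6.00953808  6.03222825 -3.2286496 ] w 0.0003556714465488753
shift units [ 0.04078417  0.05459382 -0.00252935] turn units [ 0.01786679 -0.00459133 -0.00723637]
0.07792467866606079 -0.0027125431631177324
```

Emit:
{"name": "apply_moves", "arguments": {"rows": [[0.01,0.011,0,0,0,0],[0.03,0.033,0,0,0,0],[0.04,0.044,0.02,0,0,0],[0.02,0.02,0.08,0,0,0],[0,0,0.1,0,0,0],[0,0,0.1,0,0,0],[0,0.05,0.1,0,0,0],[0,0.1,0.02,0,0,0]]}}

```text
time_s: 36.85
tool_pos: [0.5773, -0.0474, 0.2047]
eef_rot: [3.133, 0.035, 0.846]
ft_force: [0.2, 0.7, -0.5]
width: 0.0003
```

Emit:
{"name": "apply_moves", "arguments": {"rows": [[0,0.12,0,0,0,0],[0,0.12,0,0,0,0],[0,0.12,0,0,0,0],[0,0.12,0,0,0,0],[0,0.1,0,0,0,0],[0,0.05,0,0,0,0],[0,0,0,0,0,0],[0,0,0,0,0,0]]}}

```text
time_s: 37.85
tool_pos: [0.5781, 0.2157, 0.2066]
eef_rot: [3.126, 0.039, 0.847]
ft_force: [1.6, 0.4, 0.1]
width: 0.0005
```

```bash
python3 - <<'E'
from h import *
print(robot.observe()['tool_pos'])
grab('side','r');grab('top','r'); q=np.load('r_side.npz')['p'][130:200,290:360]
p=np.load('r_top.npz')['p']
cv2.imwrite('pics/r.png',np.hstack([cv2.resize(q,(400,400),interpolation=2),ortho('top',p,.1,.49,-.20,.065,400/.13)[:400,:400]])[:,:,::-1])
from fitc import fitc
t=fitc('r','top',c0=(.511,-.177)); s=fitc('r','side',c0=(.511,-.1745))
for n,c in(('top',t),('side',s)):
    v,f=fitrect(n,np.load(f'r_{n}.npz')['p'],.1,[.4664,-.2265,np.radians(47.5)],w=.071)
    nn=np.array([np.cos(v[2]),np.sin(v[2])]);o=v[:2]+nn*(.0355-.012);d=c[:2]-o
    print(n,np.degrees(v[2]),'axis in reader',d@nn,d@[-nn[1],nn[0]])
E
```

```text
[0.57810989 0.21569923 0.2066056 ]
top 0.02 [ 0.5126065 -0.1786747  0.0198704] -37.31436538696289
top 0.0225 [ 0.5126814  -0.17868881  0.01996302] -37.3328857421875
side 0.02 [ 0.51230452 -0.1766875   0.01996496] -35.269283294677734
side 0.0225 [ 0.51229989 -0.17673632  0.02008596] -35.29612731933594
top 47.20065270172354 axis in reader 0.04316382382579771 -0.0011520227211759305
side 47.329562571887735 axis in reader 0.04173467260199733 -0.0031940021136760977
```

View pics/r.png

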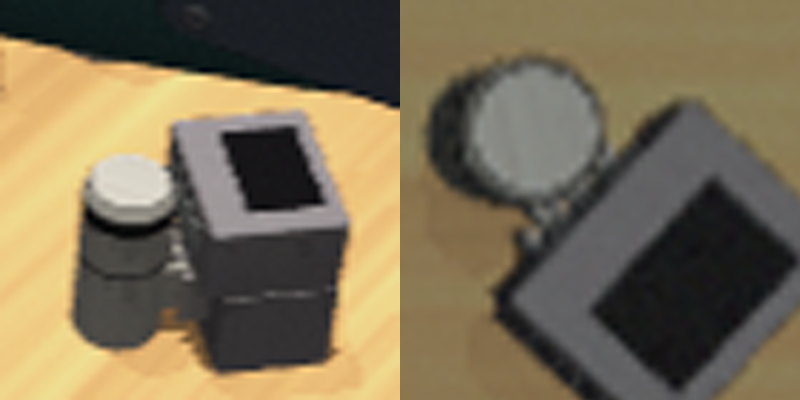

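View pics/r_top.png

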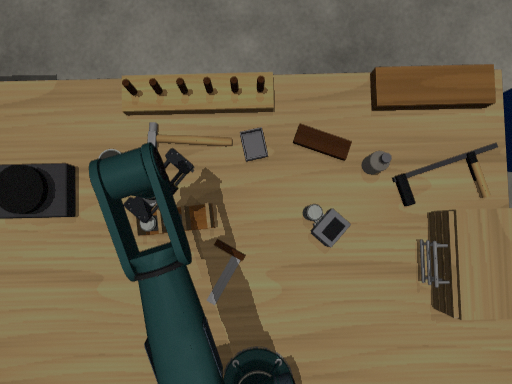

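```bash
python3 - <<'E'
from h import *
im=[]
for tag in('n','r'):
    p=np.load(f'{tag}_top.npz')['p']; C=(.500,-.190)
    o=ortho('top',p,.048,*C,.025,8000); im.append(np.clip(o*1.6,0,255).astype(np.uint8))
cv2.imwrite('pics/cmp.png',np.hstack(im)[:,:,::-1])
im=[]
for tag in('n','r'):
    q=np.load(f'{tag}_side.npz')['p'][155:195,300:340]; im.append(cv2.resize(np.clip(q*1.3,0,255).astype(np.uint8),(400,400),interpolation=2))
cv2.imwrite('pics/cmp2.png',np.hstack(im)[:,:,::-1])
E
```

```text
(no output)
```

View pics/cmp.png

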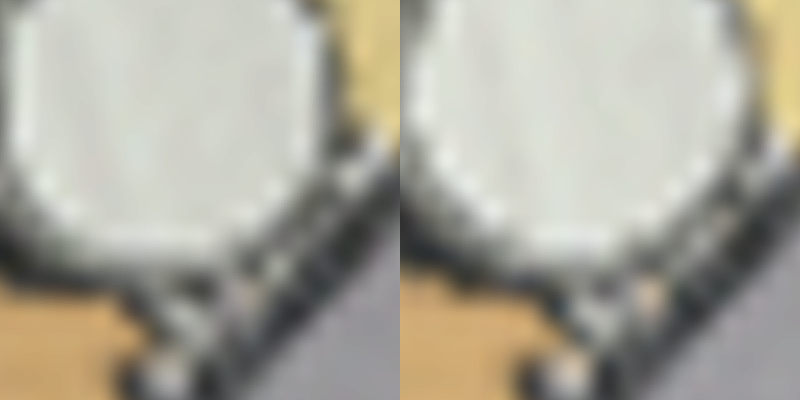

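View pics/cmp2.png

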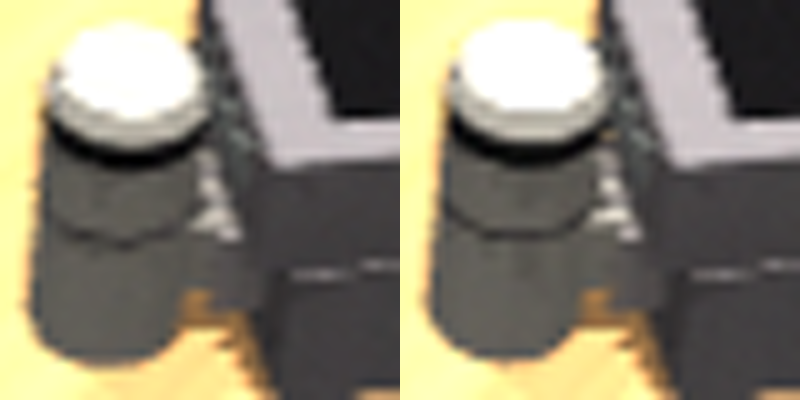

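```bash
python3 -c "
from cell import robot
s=robot.observe();print(s['ft_force'],s['time_s']);print(robot.hand_in())"
```

```text
[-0.35721365 -0.77234742  0.11043781] 37.95
the job is handed in; nothing more can be done
None
```

I handed the job in at about 38 s, with the ribbed canister standing meshed in the reader and the arm clear of everything. The cameras put it about where it should be. I couldn't see the plunger or measure its travel.

**What I did**
- I took the ribbed canister from the end slot by its top and turned it about 140°. I stood it on the open bench about 9 cm in front of the comb and let go.
- I then gripped it again about 41 mm up, with the jaws across the approach. I slid it in until it stopped firmly at about 9 N, stood it straight again and released it.
- I gave it one more low push with the shut fingers, to about 8.5 N, and it went no further.

**Last checks**
- **Depth:** the canister's axis is 43.2 mm from the comb face by the top camera and 41.7 mm by the side camera; home is 42 mm. The axis depth was the same before and after the second push. I take that stop to be the comb face, which means the plunger is home.
- **Sideways:** the second push shifted the canister's axis about 1 to 3 mm. The axis is now 1.2 mm (top) or 3.2 mm (side) off centre. The ribs hardly moved and still look meshed between the fins.
- **Facing:** I estimate it is within about 0.05 rad of facing the reader. I couldn't measure that well, because the ribs are mostly hidden.
- **Upright and surroundings:** the canister looks upright in both views. The other objects I could see in the last top picture look unmoved, but the arm partly covered the rack and the mug.

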